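# Set up the kitchen scale for weighing into the bowl

## Robot

A 6-joint arm with a two-finger parallel gripper is mounted at the origin on the work surface. World frame = base frame: x ahead of the robot, y to its left, z up, the work surface at z = 0. Lengths are in mm, angles in rad, forces in N, time in s.
With the tool pointing down it reaches from about 325 to 775 mm from the base axis. Payload 9.3 kg.
Tool frame: the origin (TCP) lies midway between the tips of the shut fingers; the grasp point (between the pads) lies 19 mm behind it; z points along the fingers, y is the line along which they close (so a half turn about z gives the same grasp; the last joint's range is limited). The gripper opens to 85 mm and grips with 20 to 120 N. Pads are 22 mm wide; open, the fingers measure 114 mm over their backs; the gripper's body (76 mm by 85 mm) begins 54 mm behind the grasp point. The pads swing forward as they close: fully open they stand 13 mm farther back than shut.
Start: joints at [1.046, 0.259, 0.021, 1.334, 0, 1.418], TCP at [199.812, 512.418, 231.279] pointing down, gripper open.
Joint ranges: [-3.04, 3.04], [-0.91, 1.82], [-1.04, 1.36], [-1.92, 1.95], [-1.52, 1.45], [-3.14, 3.14]. Speed limits (rad/s): [2.22, 2.22, 2.79, 3.14, 3.14, 3.14].

## Interface

Orientations are given as a rotation vector (axis times angle).
In Python, from plant import ctrl gives the robot as it stands. The module is installed in compiled form; this text tells all that it offers.
- The arm moves only by the tool play_rows, never from a script. Its argument "motion" is text: rows parted by semicolons, each of 7 numbers parted by spaces: the shift along the tool's x, y, z in m, then the turn, a rotation vector about the tool's x, y, z in degrees, then the opening, from 0 (shut) to 1 (fully open). A call has 1 to 12 rows; each row is the pose to reach, as a shift and turn from the pose commanded when the call began, along the tool's axes at that moment; what a row does not reach only later rows make up. A row lasts 1/12 s, in which the tool goes at most 41.7 mm and 7.16 degrees, less where a joint would pass 70% of its speed; a pose out of reach is approached as far as the arm can. A call with a gripper value outside its range is refused whole. The fingers move at their own pace and stop on an object; "squeeze" is the grip in N (left out, the last holds). Time passes only in rows, so rows that repeat a pose let the fingers close. It gives the time, the measured TCP pose, the force, the opening and the grip force at its end, in the units of the state.
- ctrl.get_state(): the state, without advancing time (a new reading comes with each control period).
- ctrl.grab_frame(name): name is "scene" or "top" or "wrist"; returns the picture (420x560x3 uint8, red, green, blue); there is no depth.
- ctrl.calibration(name): a dict with "mtx" (3x3 intrinsics, pixels), "k1" (the pictures are not rectified: a ray, as slopes to the right and down, at radius r is drawn at 1 + k1 r^2 times it, then the intrinsics apply), "T" (4x4, takes a point from camera to world coordinates). Camera axes: x right, y down, z forward; pixel columns grow to the right and rows downward; lengths in mm; the calibration is good to about 2 mm. A picture is of the moment at which its call begins: read the wrist's pose just before it. calibration takes no time and is no camera call; for the wrist camera it gives the pose at the moment of the call.
- ctrl.job_done(): hands the job in; it is judged then, once.
The state is a dict: "time_s": time; "joints": joint angles; "qd": joint speeds; "joint_torque": joint torques, N m; "eef_pos": TCP position; "ee_rot": TCP orientation; "wrist_force": force on the tool from outside, world axes, zero at the start; "moment": the same for the moment, N m; "grip_width": opening from 0.0 (shut) to 1.0 (fully open); "gripper_force": force on a finger pad.
Only numpy, scipy, OpenCV 4.12 (cv2) and the standard library are available. Lean on these libraries where they do the work, as an engineer would, in place of code of your own. Each camera call takes 0.05 s, during which the arm holds its last target. There are 200 camera calls.

## Task

Get the kitchen scale ready to weigh into the mixing bowl standing on it, using only your fingertips: push down the green-dotted end of the black rocker to switch it on, then press the yellow key (kilograms) all the way in so that it stays down, and then press the white zero key fully down and finish while still holding it there. Keep to that order, do not press the blue key (pounds), and leave the bowl, the pestle and the molcajete where they are.

Things in the scene. Friction and masses are not known exactly. Their poses are not given: they have to be found in the camera images.
- scale: Grey bench scale, fixed. Origin: underside of its console, centre; z up. Console: flat-topped block 170 (x) by 210 mm (y), top 60 mm above the ledge. Aluminium pan 230 mm square, top at 45 mm, centred at y = +245 mm. On the console: rocker centred at x = -45 mm, y = 0; three round keys at x = +30 mm, y = -62, 0, +62 mm (order of colours varies); flush dark display at x = +68 mm
- rocker_dot (a point): Green dot on top of the black rocker (its switch-on end), 24 mm from the pivot towards scale -y; moves with it. Rocker: paddle 64 (scale y) by 30 by 8 mm, pivoting about its middle 72 mm above the ledge. Dot about 81 mm above the ledge at the start, 70 mm when fully on. Push straight down on the dot, clear of the pivot; 2 to 3 N moves it
- rocker (a joint): Rocker angle (rad), -0.25 = off (dotted end up), +0.25 = fully on (dotted end down, at its stop). Stays where it is left
- yellow_key_top (a point): Yellow key (kilograms): round cap 32 mm across standing 14 mm above the console top (z 74 mm above the ledge) when up, with 6 mm of straight-down travel, on a black collar 42 mm across and 4 mm high. This point is the centre of the cap's top face and moves with it
- yellow_key (a joint): Travel of the yellow key (m), 0 = up, 0.006 = fully down at its stop. About 2.5 N moves it; it stays down where it is left, there is no return spring
- blue_key_top (a point): Blue key (pounds), not to be pressed: round cap 32 mm across standing 14 mm above the console top (z 74 mm above the ledge) when up, with 6 mm of straight-down travel, on a black collar 42 mm across and 4 mm high. This point is the centre of the cap's top face and moves with it
- blue_key (a joint): Travel of the blue key (m), 0 = up, 0.006 = down; moves and stays like the yellow key
- white_key_top (a point): White zero key: round cap 32 mm across standing 14 mm above the console top (z 74 mm above the ledge) when up, with 6 mm of straight-down travel, on a black collar 42 mm across and 4 mm high. This point is the centre of the cap's top face and moves with it
- white_key (a joint): Travel of the white key (m), 0 = up, 0.006 = fully down at its stop. Springs back when let go: the spring pushes with about 1.7 N at the top and 5 N fully down
- white_key_mount: Mount of the white key (its black collar and all it carries); origin on the console top, 60 mm above the ledge, under the middle of the white key
- bowl: Loose aluminium mixing bowl, 200 mm across the rim, 75 mm high, 0.3 kg, standing on the scale's pan (rim about 120 mm above the ledge). Origin: centre of its underside
- pestle: Loose wooden pestle lying on the ledge beyond the console, 165 mm long along its y axis, up to 44 mm thick. Origin: on the ledge under its middle
- molcajete: Loose dark stone mortar on three stub feet, 200 mm across, 115 mm high, 4.5 kg, to the right of the console. Origin: on the ledge under its centre

How it is judged (in metres and radians):
On the way, in this order (a step that is already met when the one before it is completed fails the run):
1. the rocker is switched on (value of joint rocker above 0.15 rad), for 0.1 s.
2. the yellow key is pressed in (value of joint yellow_key above 0.0042 m), for 0.1 s.
3. the white key is pressed down by the fingers (value of joint white_key above 0.0042 m and contact force between the fingers and white_key_mount above 1 N), for 0.2 s.
At the end, for the whole second after the job is handed in: Rocker on (beyond 0.15 rad), yellow key down (more than 4.2 of 6 mm), white key held down by the fingers (more than 4.2 of 6 mm, with over 1 N), blue key up (under 3 mm), bowl within 15 mm and pestle and molcajete within 20 mm of where they began (all of step 3 and value of joint rocker above 0.15 rad and value of joint yellow_key above 0.0042 m and value of joint blue_key below 0.003 m and distance of bowl from where it was at the start of the episode below 0.015 m and distance of each of pestle, molcajete from where it was at the start of the episode below 0.02 m); the arm keeps its last pose, push and grip.
It fails at once if the blue key is pressed (value of joint blue_key above 0.003 m).
It fails at once if the yellow key is pressed before the rocker is on (value of joint yellow_key above 0.003 m and value of joint rocker below 0.1 rad).
It fails at once if the white key is pressed before the yellow key is in (value of joint white_key above 0.003 m and value of joint yellow_key below 0.0038 m).
It fails at once if the bowl is lifted, tipped or pushed away (distance of bowl from where it was at the start of the episode above 0.015 m or angle between bowl's own z axis and vertical above 0.2 rad).
It fails at once if the pestle or the molcajete is moved (distance of any of pestle, molcajete from where it was at the start of the episode above 0.02 m).
It also fails if it takes over 35 s, if anything falls off the work surface, if the arm or the gripper's body presses on something with over 40 N, if the wrist force passes 120 N, or if a joint passes its speed limit or range.

## Working session

There is one attempt and no reset: what is moved stays moved. The work goes in short steps, Python scripts to look and compute and a tool call to move; the robot and the scene stay as the last step left them, time stands still between calls to the robot, and variables do not carry over. Pictures are saved under pics/ and viewed, at most 10 in all, crops included, and the job is handed in when it is done.

Besides the shell and the picture viewer there is one more tool, called after "Request:" by a JSON object that holds its "fn" and its "kwargs", one argument or row to a line. play_rows: Moves the arm, as the interface text tells. Its arguments: {"type":"object","properties":{"motion":{"type":"string"},"squeeze":{"type":"number"}},"required":["motion"]}

```bash
mkdir -p pics
python3 - <<'E'
from plant import ctrl
import cv2,numpy as np
s=ctrl.get_state();print(s)
for n in("top","scene"):
    cv2.imwrite(f"pics/{n}0.png",cv2.cvtColor(ctrl.grab_frame(n),cv2.COLOR_RGB2BGR))
    c=ctrl.calibration(n);print(n,c)
E
```

```text
{'time_s': 0.0, 'joints': array([1.04641811e+00, 2.59195384e-01, 2.07508996e-02, 1.33369342e+00,
       9.83063035e-06, 1.41820460e+00]), 'qd': array([-0.00156049, -0.00041373,  0.0025994 , -0.00083391, -0.00091929,
       -0.0024347 ]), 'joint_torque': array([-4.35802594e-04, -5.55640376e+01,  3.44530392e+01,  1.35907216e-02,
       -2.57927422e-04, -1.81685357e-05]), 'eef_pos': array([199.65879941, 512.17794677, 230.66015741]), 'ee_rot': array([-5.80559032e-01, -3.08702034e+00,  1.98235834e-03]), 'wrist_force': array([-0.52036205, -0.16403403, -0.15656208]), 'moment': array([-0.07335322,  0.01657038, -0.01274598]), 'gripper_force': 0.0, 'grip_width': 0.9990893127415083}
top {'mtx': array([[465.61169959,   0.        , 283.76242492],
       [  0.        , 465.61169959, 215.68329023],
       [  0.        ,   0.        ,   1.        ]]), 'k1': 0.010148205108749678, 'T': array([[-1.10406014e-02, -9.90185592e-01,  1.39321922e-01,
         4.54290871e+02],
       [-9.99935678e-01,  1.05709856e-02, -4.11029010e-03,
        -1.26294043e+02],
       [ 2.59717999e-03, -1.39358341e-01, -9.90238611e-01,
         1.12443248e+03],
       [ 0.00000000e+00,  0.00000000e+00,  0.00000000e+00,
         1.00000000e+00]])}
scene {'mtx': array([[478.75679747,   0.        , 274.21207386],
       [  0.        , 478.75679747, 208.99739657],
       [  0.        ,   0.        ,   1.        ]]), 'k1': 0.0053354149337468985, 'T': array([[ 5.14610029e-01,  4.61127067e-01, -7.22868139e-01,
         1.48820168e+03],
       [ 8.57269755e-01, -2.60701074e-01,  4.43985942e-01,
        -6.68513134e+02],
       [ 1.62814352e-02, -8.48172611e-01, -5.29469675e-01,
         6.97634955e+02],
       [ 0.00000000e+00,  0.00000000e+00,  0.00000000e+00,
         1.00000000e+00]])}
```

View pics/top0.png

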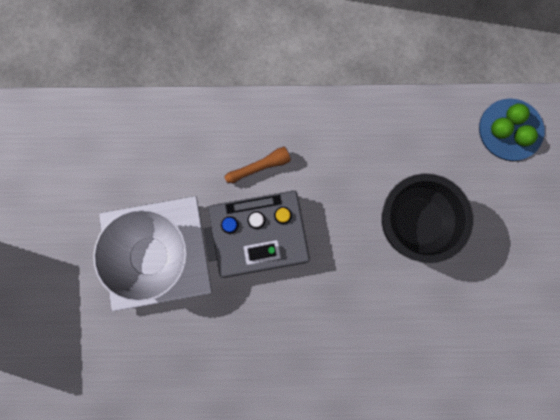

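View pics/scene0.png

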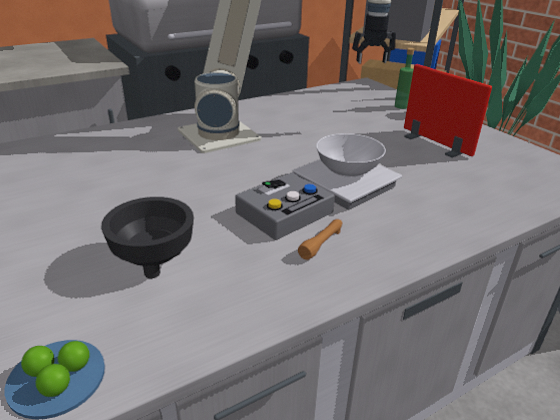

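The top view shows the blue key at (230,225), the white key at (256,220), the yellow key at (283,215) and the green dot at (271,251). The scene view shows them at (310,188), (293,196), (274,204) and (267,184). Next I'll triangulate the points.

```bash
cat > h.py <<'E'
import cv2,numpy as np
from plant import ctrl
def ray(c,uv):
    d=np.array([c["k1"],0,0,0,0.])
    p=cv2.undistortPoints(np.array([[uv]],float),c["mtx"],d)[0,0]
    v=c["T"][:3,:3]@np.array([p[0],p[1],1]);return c["T"][:3,3],v/np.linalg.norm(v)
def plane(c,uv,z):
    o,v=ray(c,uv);return o+v*(z-o[2])/v[2]
def tri(r1,r2):
    (o,v),(p,w)=r1,r2
    t=np.linalg.lstsq(np.stack([v,-w],1),p-o,rcond=None)[0]
    a,b=o+v*t[0],p+w*t[1];return (a+b)/2,np.linalg.norm(a-b)
HSV=dict(blue=((105,120,60),(130,255,255)),yellow=((18,120,90),(32,255,255)),green=((50,120,60),(85,255,255)),white=((0,0,165),(180,60,255)))
def find(rgb,col,box):
    x0,y0,x1,y1=box;h=cv2.cvtColor(rgb,cv2.COLOR_RGB2HSV)[y0:y1,x0:x1]
    m=cv2.inRange(h,*map(np.array,HSV[col]))
    n,l,st,ce=cv2.connectedComponentsWithStats(m)
    return [(ce[i]+[x0,y0],int(st[i,4]),st[i,:4].tolist()) for i in range(1,n) if st[i,4]>=4]
E
python3 - <<'E'
from h import *
I={n:cv2.cvtColor(cv2.imread(f"pics/{n}0.png"),cv2.COLOR_BGR2RGB) for n in("top","scene")}
C={n:ctrl.calibration(n) for n in I}
B=dict(top=dict(blue=(215,205,245,240),yellow=(270,205,300,230),green=(260,240,285,262),white=(245,208,268,232)),
 scene=dict(blue=(298,178,325,198),yellow=(262,194,286,214),green=(255,175,285,195),white=(283,186,303,205)))
for c in("blue","white","yellow","green"):
    b={n:max(find(I[n],c,B[n][c]),key=lambda q:q[1],default=None) for n in I}
    print(c,b["top"],b["scene"])
    if b["top"] and b["scene"]:
        print("  tri",tri(*[ray(C[n],b[n][0]) for n in("top","scene")]),"plane",plane(C["top"],b["top"][0],81 if c=="green" else 74), plane(C["scene"],b["scene"][0],81 if c=="green" else 74))
E
```

```text
blue (array([228.86338798, 224.13661202]), 183, [7, 12, 15, 15]) (array([309.55789474, 188.03157895]), 95, [6, 6, 12, 9])
  tri (array([584.96886482,  -4.67647403,  68.57759331]), np.float64(1.0391853257793393)) plane [584.02380367  -5.74735847  74.        ] [592.89913981  -9.87634711  74.        ]
white (array([255.68115942, 219.20289855]), 138, [4, 5, 14, 13]) (array([292.97058824, 194.04411765]), 68, [4, 5, 12, 8])
  tri (array([595.53808503, -65.45860208,  72.62406898]), np.float64(2.626419543284936)) plane [594.67695006 -66.67220477  74.        ] [597.94259035 -65.515369    74.        ]
yellow (array([282.23121387, 214.45086705]), 173, [5, 2, 15, 15]) (array([274.44554455, 203.23762376]), 101, [6, 5, 13, 10])
  tri (array([ 605.95234432, -126.80349474,   68.62555939]), np.float64(0.9116148745594519)) plane [ 604.95535739 -127.19591518   74.        ] [ 613.66654337 -131.01148054   74.        ]
green (array([271.02325581, 249.58139535]), 43, [8, 6, 7, 8]) (array([267.33333333, 182.93333333]), 15, [10, 7, 6, 3])
  tri (array([ 525.01820634, -100.70682384,   81.23536438]), np.float64(1.2451802640834744)) plane [ 524.73178716 -101.24646699   81.        ] [524.89851665 -99.91457056  81.        ]
```

```bash
cat >> h.py <<'E'
from scipy.spatial.transform import Rotation as Ro
ys=np.array([-20.9,121.4,0]);ys/=np.linalg.norm(ys);xs=np.array([ys[1],-ys[0],0]);zz=np.array([0,0,-1.])
RT=Ro.from_matrix(np.stack([ys,np.cross(zz,ys),zz],1))  # tool x along scale +y
def togo(p):
    s=ctrl.get_state();R=Ro.from_rotvec(s["ee_rot"])
    d=R.inv().apply(np.array(p)-s["eef_pos"])/1000;t=(R.inv()*RT).as_rotvec(degrees=True)
    print("t",round(s["time_s"],2),"pos",s["eef_pos"].round(1),"F",s["wrist_force"].round(1),"shift",d.round(4),"turn",t.round(2))
E
python3 -c "
from h import *
togo((525.4,-104,150))"
```

```text
t 0.1 pos [199.7 512.2 230.7] F [0.1 0.  0. ] shift [-0.5273 -0.4557  0.0812] turn [-7.000e-02  3.000e-02  5.893e+01]
```

Request:
{"fn": "play_rows", "kwargs": {
  "motion": "-0.527 -0.456 0.03 0 0 58.9 0;-0.527 -0.456 0.03 0 0 58.9 0;-0.527 -0.456 0.03 0 0 58.9 0;-0.527 -0.456 0.03 0 0 58.9 0;-0.527 -0.456 0.03 0 0 58.9 0;-0.527 -0.456 0.03 0 0 58.9 0;-0.527 -0.456 0.03 0 0 58.9 0;-0.527 -0.456 0.03 0 0 58.9 0;-0.527 -0.456 0.03 0 0 58.9 0;-0.527 -0.456 0.03 0 0 58.9 0;-0.527 -0.456 0.03 0 0 58.9 0;-0.527 -0.456 0.03 0 0 58.9 0",
  "squeeze": 20
}}

```text
time_s: 1.1
eef_pos: [433.3, 68.6, 209.7]
ee_rot: [2.024, 2.403, 0.0]
wrist_force: [1.3, 1.3, -0.4]
grip_width: -0.001
gripper_force: 0.0
```

```bash
python3 -c "
from h import *
togo((525.4,-104,150))"
```

```text
t 1.1 pos [433.3  68.6 209.7] F [ 1.3  1.3 -0.4] shift [-0.1857  0.0614  0.0597] turn [ 0.01 -0.    0.02]
```

Request:
{"fn": "play_rows", "kwargs": {
  "motion": "-0.186 0.061 0.05 0 0 0 0;-0.186 0.061 0.05 0 0 0 0;-0.186 0.061 0.05 0 0 0 0;-0.186 0.061 0.05 0 0 0 0;-0.186 0.061 0.05 0 0 0 0;-0.186 0.061 0.05 0 0 0 0;-0.186 0.061 0.05 0 0 0 0;-0.186 0.061 0.05 0 0 0 0"
}}

```text
time_s: 1.77
eef_pos: [524.3, -102.1, 159.4]
ee_rot: [-2.023, -2.401, 0.0]
wrist_force: [-0.3, 0.6, 0.2]
grip_width: 0.002
gripper_force: 0.0
```

Run:
```python
from h import *
togo((525.4,-104,85))
c=ctrl.calibration("wrist");im=ctrl.grab_frame("wrist")
cv2.imwrite("pics/w1.png",cv2.cvtColor(im,cv2.COLOR_RGB2BGR))
for k,z in(("blue",74),("yellow",74),("green",81),("white",74)):
    for q in find(im,k,(0,0,560,420)):
        if q[1]>150: print(k,q[0].round(1),q[1],q[2],plane(c,q[0],z).round(1))
```

```text
t 1.77 pos [ 524.3 -102.1  159.4] F [-0.3  0.6  0.2] shift [-0.0022  0.0009  0.0744] turn [-0.07 -0.05 -0.  ]
blue [398.3  86. ] 2257 [371, 59, 54, 54] [584.1  -6.6  74. ]
yellow [381.7 261.1] 1565 [360, 239, 45, 45] [ 603.9 -125.9   74. ]
green [281.4 216.3] 377 [271, 206, 22, 21] [ 525.5 -102.3   81. ]
white [ 88.3 187.8] 63071 [0, 0, 211, 396] [ 390.9 -106.8   74. ]
white [505.1 194. ] 25470 [387, 0, 173, 396] [677.  -62.1  74. ]
white [284.1 160.6] 2374 [250, 121, 64, 110] [521.  -65.8  74. ]
white [391.2 180.6] 1672 [369, 158, 46, 46] [595.1 -66.7  74. ]
white [279.2 358.6] 278 [273, 345, 13, 27] [ 544.8 -223.2   74. ]
white [390.4 360.7] 228 [379, 350, 25, 23] [ 634.  -210.6   74. ]
white [164.5 362.3] 167 [155, 352, 21, 21] [ 453.8 -243.5   74. ]
```

View pics/w1.png

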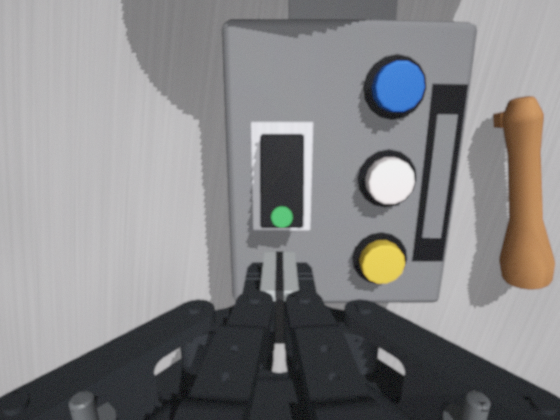

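The wrist view agrees with the first measurements: blue (398,86), white (391,181), yellow (382,261) and the dot (281,216). The shut fingertips are just below the dot, so I'll press the rocker.

Request:
{"fn": "play_rows", "kwargs": {
  "motion": "-0.003 0.001 0.035 0 0 0 0;-0.003 0.001 0.065 0 0 0 0;-0.003 0.001 0.072 0 0 0 0;-0.003 0.001 0.075 0 0 0 0;-0.003 0.001 0.078 0 0 0 0;-0.003 0.001 0.081 0 0 0 0;-0.003 0.001 0.083 0 0 0 0;-0.003 0.001 0.085 0 0 0 0;-0.003 0.001 0.085 0 0 0 0;-0.003 0.001 0.085 0 0 0 0"
}}

```text
time_s: 2.65
eef_pos: [526.7, -105.2, 75.3]
ee_rot: [2.023, 2.402, 0.001]
wrist_force: [1.3, -0.8, 2.1]
grip_width: -0.007
gripper_force: 0.7
```

Contact is about 2 N and the rocker is moving. I'll keep going.

Request:
{"fn": "play_rows", "kwargs": {
  "motion": "0 0 0.001 0 0 0 0;0 0 0.002 0 0 0 0;0 0 0.003 0 0 0 0;0 0 0.004 0 0 0 0;0 0 0.005 0 0 0 0;0 0 0.005 0 0 0 0"
}}

```text
time_s: 3.15
eef_pos: [526.6, -105.2, 70.9]
ee_rot: [2.023, 2.402, 0.001]
wrist_force: [-1.8, 0.1, 14.0]
grip_width: 0.004
gripper_force: 6.8
```

It is at the stop with 14 N. I'll lift, move over the yellow key and check the rocker.

Request:
{"fn": "play_rows", "kwargs": {
  "motion": "0 0 -0.04 0 0 0 0;0 0 -0.04 0 0 0 0;-0.034 0.073 -0.04 0 0 0 0;-0.034 0.073 -0.04 0 0 0 0;-0.034 0.073 -0.04 0 0 0 0;-0.034 0.073 -0.04 0 0 0 0;-0.034 0.073 -0.04 0 0 0 0"
}}

```text
time_s: 3.73
eef_pos: [603.3, -125.8, 108.9]
ee_rot: [-2.022, -2.402, 0.001]
wrist_force: [-0.4, 0.9, -0.0]
grip_width: -0.002
gripper_force: 0.0
```

Run:
```python
from h import *
togo((604.5,-126.5,74))
for n in("wrist","scene","top"):
    c=ctrl.calibration(n);im=ctrl.grab_frame(n)
    cv2.imwrite(f"pics/{n}2.png",cv2.cvtColor(im,cv2.COLOR_RGB2BGR))
    b=(0,0,560,420) if n=="wrist" else (255,170,285,262)
    for k in("green","yellow","blue"):
        for q in find(im,k,b):
            if q[1]>8: print(n,k,q[0].round(1),q[1],plane(c,q[0],70 if k=="green" else 74).round(1))
```

```text
t 3.73 pos [ 603.3 -125.8  108.9] F [-0.4  0.9 -0. ] shift [-0.0009  0.0011  0.0349] turn [-0.1  -0.06  0.03]
wrist green [145.6 176.5] 519 [ 525.8 -103.7   70. ]
wrist yellow [284.8 236.1] 2059 [ 605.7 -123.2   74. ]
wrist blue [285.2  15.4] 1979 [586.6 -14.4  74. ]
scene green [266.8 186.5] 19 [ 524.2 -100.9   70. ]
scene yellow [274.5 203.3] 102 [ 613.9 -131.1   74. ]
```

View pics/wrist2.png

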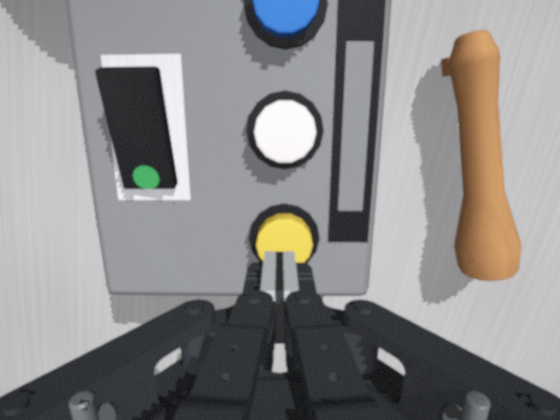

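The rocker is on, with the dot at (146,177) consistent with z = 70 mm. The fingertips are over the yellow key at (285,240), so I'll press it.

Request:
{"fn": "play_rows", "kwargs": {
  "motion": "-0.001 0.001 0.025 0 0 0 0;-0.001 0.001 0.031 0 0 0 0;-0.001 0.001 0.034 0 0 0 0;-0.001 0.001 0.036 0 0 0 0;-0.001 0.001 0.038 0 0 0 0;-0.001 0.001 0.039 0 0 0 0;-0.001 0.001 0.040 0 0 0 0;-0.001 0.001 0.041 0 0 0 0;-0.001 0.001 0.041 0 0 0 0"
}}

```text
time_s: 4.63
eef_pos: [605.2, -127.0, 69.0]
ee_rot: [2.023, 2.403, 0.0]
wrist_force: [-1.2, 0.2, 2.7]
grip_width: -0.001
gripper_force: 1.1
```

Request:
{"fn": "play_rows", "kwargs": {
  "motion": "0 0 0.001 0 0 0 0;0 0 0.002 0 0 0 0;0 0 0.002 0 0 0 0;0 0 0.002 0 0 0 0"
}}

```text
time_s: 4.97
eef_pos: [605.3, -127.0, 67.2]
ee_rot: [2.023, 2.403, 0.0]
wrist_force: [-2.2, 0.6, 5.1]
grip_width: -0.003
gripper_force: 3.0
```

Request:
{"fn": "play_rows", "kwargs": {
  "motion": "0 0 0.001 0 0 0 0;0 0 0.002 0 0 0 0;0 0 0.002 0 0 0 0"
}}

```text
time_s: 5.22
eef_pos: [605.4, -127.0, 66.2]
ee_rot: [2.023, 2.402, 0.001]
wrist_force: [-5.1, 1.9, 14.5]
grip_width: -0.003
gripper_force: 7.6
```

The yellow key is at its stop. Next I'll lift, move over the white key and check again.

Request:
{"fn": "play_rows", "kwargs": {
  "motion": "0 0 -0.03 0 0 0 0;0 0 -0.035 0 0 0 0;0.061 0 -0.035 0 0 0 0;0.061 0 -0.035 0 0 0 0;0.061 0 -0.035 0 0 0 0;0.061 0 -0.035 0 0 0 0;0.061 0 -0.035 0 0 0 0"
}}

```text
time_s: 5.8
eef_pos: [595.1, -67.1, 99.8]
ee_rot: [2.023, 2.403, 0.0]
wrist_force: [-0.1, 0.5, -0.4]
grip_width: -0.002
gripper_force: 0.0
```

Run:
```python
from h import *
togo((595.2,-66.6,74))
C={n:ctrl.calibration(n) for n in("top","scene")}
I={n:ctrl.grab_frame(n) for n in C}
for k,b in(("yellow",((270,205,300,235),(262,194,288,216))),("green",((260,240,285,262),(255,175,285,195)))):
    for n,bb in zip(C,b):
        for q in find(I[n],k,bb): print(n,k,q[0].round(1),q[1],plane(C[n],q[0],70).round(1))
cv2.imwrite("pics/w3.png",cv2.cvtColor(ctrl.grab_frame("wrist"),cv2.COLOR_RGB2BGR))
cv2.imwrite("pics/s3.png",cv2.cvtColor(cv2.resize(I["scene"][150:250,200:350],None,fx=4,fy=4),cv2.COLOR_RGB2BGR))
```

```text
t 5.8 pos [595.1 -67.1  99.8] F [-0.1  0.5 -0.4] shift [0.0005 0.0001 0.0258] turn [0.03 0.03 0.05]
top yellow [282.4 214.8] 165 [ 604.7 -127.5   70. ]
scene yellow [274.2 204.2] 80 [ 611.6 -130.3   70. ]
top green [271.6 249.9] 33 [ 524.8 -102.4   70. ]
scene green [266.8 186.5] 19 [ 524.2 -100.9   70. ]
```

View pics/s3.png

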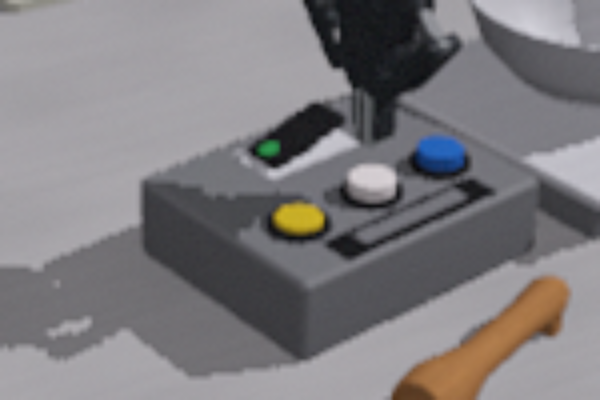

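View pics/w3.png

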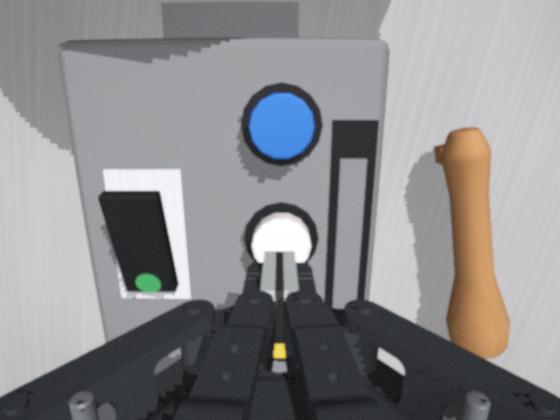

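In the scene crop the yellow key (300,218) stands low in its collar and the rocker is on. The wrist view shows the fingertips over the white key at (281,240), so I'll press it.

Request:
{"fn": "play_rows", "kwargs": {
  "motion": "0 0 0.018 0 0 0 0;0 0 0.023 0 0 0 0;0 0 0.026 0 0 0 0;0 0 0.028 0 0 0 0;0 0 0.030 0 0 0 0;0 0 0.032 0 0 0 0;0 0 0.033 0 0 0 0;0 0 0.034 0 0 0 0;0 0 0.034 0 0 0 0;0 0 0.034 0 0 0 0"
}}

```text
time_s: 6.78
eef_pos: [594.9, -67.1, 67.9]
ee_rot: [2.022, 2.401, 0.0]
wrist_force: [-7.1, -0.3, 18.4]
grip_width: -0.003
gripper_force: 8.9
```

Request:
{"fn": "play_rows", "kwargs": {
  "motion": "0 0 0 0 0 0 0;0 0 0 0 0 0 0;0 0 0 0 0 0 0;0 0 0 0 0 0 0"
}}

```text
time_s: 7.12
eef_pos: [594.9, -67.1, 67.9]
ee_rot: [2.022, 2.401, 0.0]
wrist_force: [-6.5, -0.9, 18.4]
grip_width: -0.005
gripper_force: 8.9
```

```bash
python3 -c "
from h import *
togo((595,-67,68));print(ctrl.job_done())"
```

```text
t 7.12 pos [594.9 -67.1  67.9] F [-6.5 -0.9 18.4] shift [ 0.0001  0.0001 -0.0001] turn [0.09 0.09 0.02]
the job is handed in; nothing more can be done
None
```

I switched the rocker on, pressed the yellow key to its stop, and handed the job in at 7.1 s while holding the white key down with about 18 N; the hand-in returned no verdict.

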